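# Push the tube rack home in the reader and start it

## Robot

A 6-joint arm with a two-finger parallel gripper is mounted at the origin on the work surface. World frame = base frame: x ahead of the robot, y to its left, z up, the work surface at z = 0. Lengths are in mm, angles in rad, forces in N, time in s.
With the tool pointing down it reaches from about 275 to 1000 mm from the base axis. Payload 8.4 kg.
Tool frame: the origin (TCP) lies midway between the tips of the shut fingers; the grasp point (between the pads) lies 19 mm behind it; z points along the fingers, y is the line along which they close (so a half turn about z gives the same grasp; the last joint's range is limited). The gripper opens to 85 mm and grips with 20 to 120 N. Pads are 22 mm wide; open, the fingers measure 114 mm over their backs; the gripper's body (76 mm by 85 mm) begins 54 mm behind the grasp point. The pads swing forward as they close: fully open they stand 13 mm farther back than shut.
Start: joints at [-1.172, 0.353, 1.633, -0, 1.155, -0.002], TCP at [243.846, -575.471, 231.281] pointing down, gripper open.
Joint ranges: [-2.63, 2.63], [-0.92, 2.1], [0.06, 2.66], [-1.3, 4.44], [0, 2.69], [-3.02, 3.02]. Speed limits (rad/s): [2.22, 2.22, 2.79, 3.14, 3.14, 3.14].

## Interface

Orientations are given as [roll, pitch, yaw] about the fixed x, y, z axes, in that order (R = Rz(yaw) Ry(pitch) Rx(roll)).
In Python, from rig import * gives the robot as it stands.
- The arm moves only by the shell command python3 -m jog 'ROWS' [FORCE]. ROWS is JSON, a list of rows, each an object of numbers: "x", "y", "z": the shift along the tool's x, y, z in cm; "spin": the turn about the tool's z in rad; "grip": the closure, from 0 (fully open) to 1 (shut). In form: [{"x": .., "y": .., "z": .., "spin": .., "grip": ..}, ...]. A call has 1 to 20 rows; each row shifts and turns the commanded pose from where the row before left it, along the tool's axes as they then stand; what a row does not reach is not made up. A row lasts 1/12 s, in which the tool goes at most 41.7 mm and 7.16 degrees, less where a joint would pass 70% of its speed; a pose out of reach is approached as far as the arm can. A call with a gripper value outside its range is refused whole. The fingers move at their own pace and stop on an object; FORCE is the grip in N (left out, the last holds). Time passes only in rows, so rows that do not move let the fingers close. It gives the time, the measured TCP pose, the force, the opening and the grip force at its end, in the units of the state.
- sense(): the state, without advancing time (a new reading comes with each control period).
- grab_frame(name): name is "scene" or "top" or "wrist"; returns a dict with "pixels" (480x640x3 uint8, blue, green, red), "camera_matrix" (3x3 intrinsics, pixels), "rvec" (rotation vector, rad) and "tvec" (3), from world to camera coordinates, as OpenCV has them; the wrist camera has in their place "T_tool_cam" (4x4, takes a point from camera to tool coordinates, whose origin is the TCP and whose axes are the flange's). Camera axes: x right, y down, z forward; pixel columns grow to the right and rows downward; lengths in mm; the calibration is good to about 2 mm. A picture is of the moment at which its call begins: read the wrist's pose just before it. There is no depth.
- sign_off(): hands the job in; it is judged then, once.
The state is a dict: "clock": time; "qpos": joint angles; "qvel": joint speeds; "joint_efforts": joint torques, N m; "eef_pos": TCP position; "tcp_rot": TCP orientation; "contact_force": force on the tool from outside, world axes, zero at the start; "wrist_torque": the same for the moment, N m; "opening": opening from 0.0 (shut) to 1.0 (fully open); "grasp_force": force on a finger pad.
Only numpy, scipy, OpenCV 4.12 (cv2) and the standard library are available. Lean on these libraries where they do the work, as an engineer would, in place of code of your own. Each camera call takes 0.05 s, during which the arm holds its last target. There are 200 camera calls.

## Task

Push the blue tube rack along the bench into the white reader, between its two guides, until the rack's long side stands flush against the reader's face; then, with the rack home, press the green start button on top of the reader all the way down and let go. Push gently with the fingers: do not grip, lift or tip the rack, and leave the white rack and the other things on the bench where they are.

Things in the scene. Friction and masses are not known exactly. Their poses are not given: they have to be found in the camera images.
- reader: Reader fixed to the bench: white housing, blue top, 180 (x) x 100 (y) x 112 mm high. Origin on the bench at the middle of its upright stop face (the side with the black window). +y points straight out of that face, up the lane by which the rack comes in; z up; the housing fills y = -100 to 0 mm.
- home (a point): Where the rack's origin stands when home, on the bench: x = 0, y = 35 mm of the reader, axes as the reader's. Two aluminium guides 25 mm high flank the lane: inner faces at reader x = +-55 mm, straight from reader y = 0 to 34 mm, then flaring outwards to about x = +-81, y = 53 mm. The rack slides on the bench itself.
- rack: The blue microtube rack with yellow caps, loose, 0.17 to 0.35 kg: a block 100 (x) x 70 (y) x 45 mm high, caps up to 53 mm. Origin at the centre of its underside; x along its long side, z up. Either long side may face the reader. It starts on the bench in front of the lane, 0.20 to 0.28 m out, up to about 0.4 rad askew and up to 45 mm to either side.
- start (a joint): The green start button: 0 = up, 0.006 m = fully down; spring return, about 5 N fully down.
- start_top (a point): Middle of the top of the green start button (32 mm across), on the reader's top at x = 0, y = -50 mm of the reader.
- white_rack: Bystander: rack of the same shape, white with red caps, 100 x 70 x 53 mm, standing beside the lane at the reader's +x side. Origin at the centre of its underside.
- amber_bottle: Bystander: amber bottle with black cap, 48 mm across, 105 mm high. Origin at the centre of its underside.
- jar: Bystander: white jar, 60 mm across, 85 mm high. Origin at the centre of its underside.
- slide_box: Bystander: blue and white box of slides, 83 x 35 x 55 mm high. Origin at the centre of its underside.
- beaker: Bystander: grey open beaker, 64 mm across, 80 mm high. Origin at the centre of its underside.
- dish: Bystander: flat white dish, 90 mm across, 16 mm high. Origin at the centre of its underside.

How it is judged (in metres and radians):
On the way, in this order (a step that is already met when the one before it is completed fails the run):
1. the blue rack stands home, flush against the reader's face between the guides (y of rack in the frame of reader between 0.03 and 0.04 m and x of rack in the frame of reader between -0.01 and 0.01 m and angle between the x axis of rack and the x axis of reader, either way round below 0.06 rad and height (world z) of rack below 0.006 m), for 0.2 s.
2. the start button is pressed down (value of joint start above 0.0045 m), for 0.05 s.
At the end, for the whole second after the job is handed in: The blue rack stands still on the bench between the guides (centre within 10 mm of the lane's middle), its long side within 5 mm of the reader's face and within 0.06 rad of square, and the start button has been pressed (at least 4.5 of 6 mm) after that and let up again (all of step 1 and value of joint start below 0.0015 m and linear speed of rack below 0.01 m/s and angle between rack's own z axis and vertical below 0.06 rad); the robot touches nothing.
It fails at once if the blue rack is lifted off the bench (12 mm) (height (world z) of rack above 0.012 m).
It fails at once if the blue rack is tipped (0.3 rad) (angle between rack's own z axis and vertical above 0.3 rad).
It fails at once if the blue rack is gripped or rammed (the fingers bear on it with over 40 N) (contact force between the fingers and rack above 40 N).
It fails at once if the start button is pressed while the rack is not home in the reader (value of joint start above 0.003 m and y of rack in the frame of reader above 0.047 m).
It fails at once if a bystander (white rack, bottle, jar, slide box, beaker, dish) is moved (20 mm) (distance of any of white_rack, amber_bottle, jar, slide_box, beaker, dish from where it was at the start of the episode above 0.02 m).
It also fails if it takes over 72 s, if anything falls off the work surface, if the arm or the gripper's body presses on something with over 40 N, if the wrist force passes 120 N, or if a joint passes its speed limit or range.

## Working session

There is one attempt and no reset: what is moved stays moved. The work goes in short steps, Python scripts to look and compute and a shell command to move; the robot and the scene stay as the last step left them, time stands still between calls to the robot, and variables do not carry over. Pictures are saved under pics/ and viewed, at most 10 in all, crops included, and the job is handed in when it is done.

```bash
mkdir -p pics; ls
python3 - <<'E'
from rig import *
import cv2
for n in("top","scene"):
    f=grab_frame(n); cv2.imwrite(f"pics/{n}0.png",f["pixels"])
s=sense();print(s["eef_pos"],s["tcp_rot"],s["clock"],s["opening"])
E
```

```text
pics
[ 243.70747862 -575.06829086  230.62704522] [-3.14033335e+00 -1.57113494e-06  4.00870136e-01] 0.1 1.0010821161374304
```

View pics/top0.png

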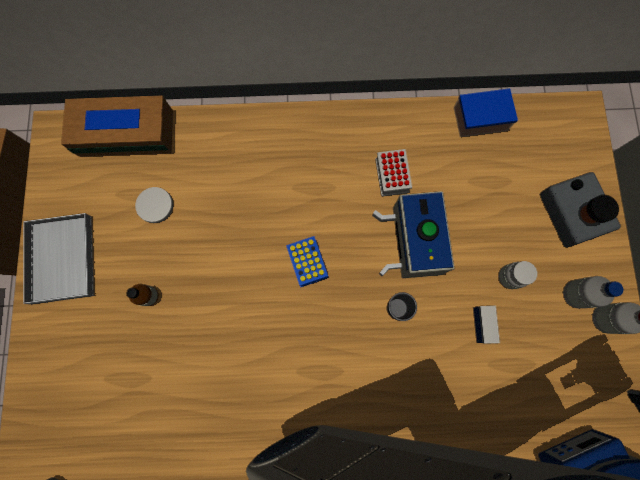

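View pics/scene0.png

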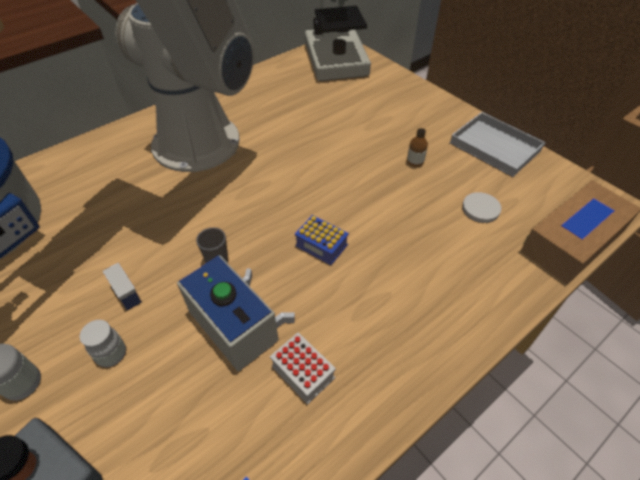

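The top picture shows the blue rack near (307,261), the reader's blue top spanning (399–452, 193–275), the button at (428,230) and the guides opening to the left. I'll take an enlarged crop for the corners.

```bash
cat > h.py <<'E'
import numpy as np,cv2
def back(f,uv,z):
    "pixels -> world points on the plane at height z"
    R=cv2.Rodrigues(np.array(f["rvec"],float))[0]; t=np.array(f["tvec"],float).ravel(); c=-R.T@t
    p=cv2.undistortPoints(np.array(uv,float).reshape(-1,1,2),np.array(f["camera_matrix"]),None).reshape(-1,2)
    d=np.c_[p,np.ones(len(p))]@R
    return c+d*((z-c[2])/d[:,2])[:,None]
E
python3 - <<'E'
from rig import *
import cv2
from h import *
f=grab_frame("top")
cv2.imwrite("pics/top1.png",cv2.resize(f["pixels"][180:330,270:470],None,fx=4,fy=4,interpolation=cv2.INTER_CUBIC))
print(back(f,[[307,261],[428,230]],50))
E
```

```text
[[ 517.53527554   40.26488535   50.        ]
 [ 580.66740367 -246.48433559   50.        ]]
```

View pics/top1.png

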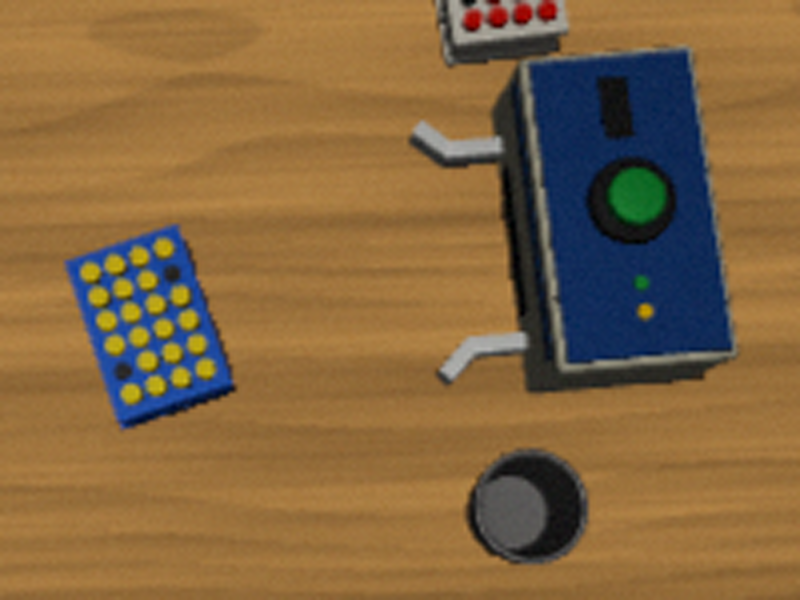

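The crop (x4, offset 270,180) shows the reader's top corners at (520,62), (690,49), (735,354), (565,370). The rack's top corners are at (67,262), (178,226), (231,381), (123,417), and the button top is at about (638,195).

```bash
cat >> h.py <<'E'
def crop(c,o=(270,180),k=4): return np.array(o)+(np.array(c,float)+.5)/k-.5
E
python3 - <<'E'
from rig import *
from h import *
f=grab_frame("top")
R=back(f,crop([[520,62],[690,49],[735,354],[565,370]]),112)
K=back(f,crop([[67,262],[178,226],[231,381],[123,417]]),45)
B=back(f,crop([[638,195]]),118)
G=back(f,crop([[500,150],[447,155],[420,128],[527,342],[470,347],[442,377]]),25)
print(R.round(1)[:,:2],K.round(1)[:,:2],B,sep="\n")
d=(R[0]-R[3]); d2=R[1]-R[0]
yax=(R[0]+R[3]-R[1]-R[2])[:2]; yax/=np.linalg.norm(yax)
xax=(R[0]+R[1]-R[3]-R[2])[:2]; xax/=np.linalg.norm(xax)
print("len",[np.linalg.norm(R[i]-R[i-1]) for i in range(4)],[np.linalg.norm(K[i]-K[i-1]) for i in range(4)])
x2=np.array([yax[1],-yax[0]]);print("xax",xax,x2,"yax",yax)
a=np.arctan2(xax[1],xax[0]);a2=np.arctan2(x2[1],x2[0]);print("reader yaw",a,a2)
xw=(xax+x2);xw/=np.linalg.norm(xw);a=np.arctan2(xw[1],xw[0]);yw=np.array([-xw[1],xw[0]])
c=R.mean(0)[:2];o=c+50*yw
print("origin",o,"yaw",a)
M=np.array([xw,yw])
for n,P in(("rack",K),("B",B),("G",G)):print(n,((P[:,:2]-o)@M.T).round(1).tolist())
kc=K.mean(0)[:2];kx=(K[0]+K[1]-K[2]-K[3])[:2];print("rack c",kc,M@(kc-o),"yaw rel",np.arctan2(kx[1],kx[0])-a)
E
```

```text
[[ 650.1 -174.5]
 [ 654.1 -270.6]
 [ 480.9 -279.1]
 [ 475.5 -186.3]]
[[557.7  87.8]
 [576.9  21.9]
 [484.1  -5.8]
 [465.6  57.3]]
[[ 569.82829644 -232.69408324  118.        ]]
len [np.float64(174.95422441886393), np.float64(96.20574439016679), np.float64(173.42927982146978), np.float64(92.98280098718496)] [np.float64(97.11731332960207), np.float64(68.68474299544947), np.float64(96.87433180460275), np.float64(65.7953597548481)]
xax [0.99830039 0.05827808] [0.99878096 0.04936186] yax [-0.04936186  0.99878096]
reader yaw 0.058311121513126486 0.04938192906669379
origin [ 562.46382921 -177.71970382] yaw 0.05384652528991013
rack [[9.6, 265.4], [25.2, 198.5], [-69.0, 175.8], [-84.1, 239.9]]
B [[4.4, -55.3]]
G [[58.5, 0.0], [58.3, 32.4], [76.6, 46.7], [-59.4, -1.4], [-59.3, 32.6], [-75.5, 51.2]]
rack c [521.08373068  40.28211637] [-29.58715455 219.91295198] yaw rel 0.2511303360625081
```

```bash
python3 -m jog '[{"spin":-0.123,"grip":0.35},{"spin":-0.123,"grip":0.35},{"spin":-0.123,"grip":0.35},{"spin":-0.123,"grip":0.35},{"spin":-0.123,"grip":0.35},{"spin":-0.123,"grip":0.35},{"spin":-0.123,"grip":0.35},{"spin":-0.123,"grip":0.35},{"spin":-0.123,"grip":0.35},{"spin":-0.123,"grip":0.35},{"spin":-0.123,"grip":0.35},{"spin":-0.123,"grip":0.35}]'
python3 -m jog '[{"x":2.9,"y":2.25},{"x":2.9,"y":2.25},{"x":2.9,"y":2.25},{"x":2.9,"y":2.25},{"x":2.9,"y":2.25},{"x":2.9,"y":2.25},{"x":2.9,"y":2.25},{"x":2.9,"y":2.25},{"x":2.9,"y":2.25},{"x":2.9,"y":2.25},{"x":2.9,"y":2.25},{"x":2.9,"y":2.25},{"x":2.9,"y":2.25},{"x":2.9,"y":2.25},{"x":2.9,"y":2.25},{"x":2.9,"y":2.25},{"x":2.9,"y":2.25},{"x":2.9,"y":2.25},{"x":2.9,"y":2.25},{"x":2.9,"y":2.25}]'
```

```text
schema error: expected keys x, y, z, spin, grip
schema error: expected keys x, y, z, spin, grip
```

```bash
python3 -m jog '[{"x":0,"y":0,"z":0,"spin":-0.123,"grip":0.35},{"x":0,"y":0,"z":0,"spin":-0.123,"grip":0.35},{"x":0,"y":0,"z":0,"spin":-0.123,"grip":0.35},{"x":0,"y":0,"z":0,"spin":-0.123,"grip":0.35},{"x":0,"y":0,"z":0,"spin":-0.123,"grip":0.35},{"x":0,"y":0,"z":0,"spin":-0.123,"grip":0.35},{"x":0,"y":0,"z":0,"spin":-0.123,"grip":0.35},{"x":0,"y":0,"z":0,"spin":-0.123,"grip":0.35},{"x":0,"y":0,"z":0,"spin":-0.123,"grip":0.35},{"x":0,"y":0,"z":0,"spin":-0.123,"grip":0.35},{"x":0,"y":0,"z":0,"spin":-0.123,"grip":0.35},{"x":0,"y":0,"z":0,"spin":-0.123,"grip":0.35}]'
python3 -m jog '[{"x":2.9,"y":2.25,"z":0,"spin":0,"grip":0.35},{"x":2.9,"y":2.25,"z":0,"spin":0,"grip":0.35},{"x":2.9,"y":2.25,"z":0,"spin":0,"grip":0.35},{"x":2.9,"y":2.25,"z":0,"spin":0,"grip":0.35},{"x":2.9,"y":2.25,"z":0,"spin":0,"grip":0.35},{"x":2.9,"y":2.25,"z":0,"spin":0,"grip":0.35},{"x":2.9,"y":2.25,"z":0,"spin":0,"grip":0.35},{"x":2.9,"y":2.25,"z":0,"spin":0,"grip":0.35},{"x":2.9,"y":2.25,"z":0,"spin":0,"grip":0.35},{"x":2.9,"y":2.25,"z":0,"spin":0,"grip":0.35},{"x":2.9,"y":2.25,"z":0,"spin":0,"grip":0.35},{"x":2.9,"y":2.25,"z":0,"spin":0,"grip":0.35},{"x":2.9,"y":2.25,"z":0,"spin":0,"grip":0.35},{"x":2.9,"y":2.25,"z":0,"spin":0,"grip":0.35},{"x":2.9,"y":2.25,"z":0,"spin":0,"grip":0.35},{"x":2.9,"y":2.25,"z":0,"spin":0,"grip":0.35},{"x":2.9,"y":2.25,"z":0,"spin":0,"grip":0.35},{"x":2.9,"y":2.25,"z":0,"spin":0,"grip":0.35},{"x":2.9,"y":2.25,"z":0,"spin":0,"grip":0.35},{"x":2.9,"y":2.25,"z":0,"spin":0,"grip":0.35}]'
```

```text
clock: 1.2
eef_pos: [243.8, -575.3, 231.1]
tcp_rot: [-3.142, -0.0, 1.883]
contact_force: [-0.5, 0.4, -0.2]
opening: 0.648
grasp_force: 0.0
clock: 2.87
eef_pos: [498.4, 115.1, 231.3]
tcp_rot: [3.142, 0.0, 1.877]
contact_force: [0.5, -0.3, 0.6]
opening: 0.65
grasp_force: 0.0
```

```bash
python3 -m jog '[{"x":0,"y":0,"z":2.75,"spin":0,"grip":0.35},{"x":0,"y":0,"z":2.75,"spin":0,"grip":0.35},{"x":0,"y":0,"z":2.75,"spin":0,"grip":0.35},{"x":0,"y":0,"z":2.75,"spin":0,"grip":0.35},{"x":0,"y":0,"z":2.75,"spin":0,"grip":0.35},{"x":0,"y":0,"z":2.75,"spin":0,"grip":0.35},{"x":0,"y":0,"z":2.7,"spin":0,"grip":0.35},{"x":0,"y":0,"z":2.7,"spin":0,"grip":0.35},{"x":-0.4,"y":0,"z":0,"spin":0,"grip":0.35},{"x":-0.4,"y":0,"z":0,"spin":0,"grip":0.35},{"x":-0.4,"y":0,"z":0,"spin":0,"grip":0.35},{"x":-0.4,"y":0,"z":0,"spin":0,"grip":0.35},{"x":-0.4,"y":0,"z":0,"spin":0,"grip":0.35}]'
python3 - <<'E'
from rig import *
from h import *
f=grab_frame("top")
cv2.imwrite("pics/top2.png",cv2.resize(f["pixels"][180:330,250:450],None,fx=4,fy=4,interpolation=cv2.INTER_CUBIC))
E
```

```text
clock: 3.95
eef_pos: [505.6, 93.8, 13.9]
tcp_rot: [3.139, 0.0, 1.877]
contact_force: [0.2, -0.1, 0.3]
opening: 0.651
grasp_force: 0.0
```

View pics/top2.png

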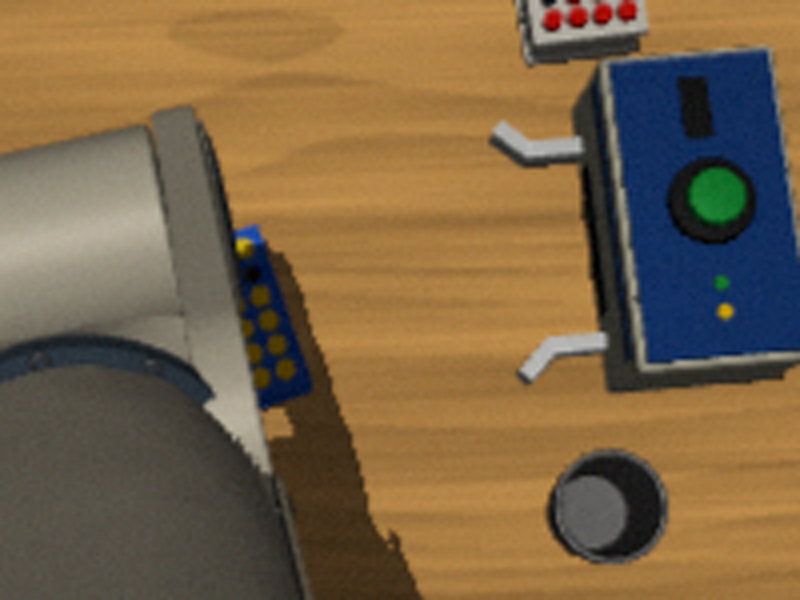

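The arm hides the rack's rear, but the front corners (258,226) and (312,383) are unmoved. The gap is about 10 mm. Next I push straight along the rack's normal.

```bash
python3 -m jog '[{"x":-0.45,"y":0,"z":0,"spin":0,"grip":0.35},{"x":-0.45,"y":0,"z":0,"spin":0,"grip":0.35},{"x":-0.45,"y":0,"z":0,"spin":0,"grip":0.35},{"x":-0.45,"y":0,"z":0,"spin":0,"grip":0.35},{"x":-0.45,"y":0,"z":0,"spin":0,"grip":0.35},{"x":-0.45,"y":0,"z":0,"spin":0,"grip":0.35},{"x":-0.45,"y":0,"z":0,"spin":0,"grip":0.35},{"x":-0.45,"y":0,"z":0,"spin":0,"grip":0.35},{"x":-0.45,"y":0,"z":0,"spin":0,"grip":0.35},{"x":-0.45,"y":0,"z":0,"spin":0,"grip":0.35},{"x":-0.45,"y":0,"z":0,"spin":0,"grip":0.35},{"x":-0.45,"y":0,"z":0,"spin":0,"grip":0.35},{"x":-0.45,"y":0,"z":0,"spin":0,"grip":0.35},{"x":-0.45,"y":0,"z":0,"spin":0,"grip":0.35},{"x":-0.45,"y":0,"z":0,"spin":0,"grip":0.35},{"x":-0.45,"y":0,"z":0,"spin":0,"grip":0.35},{"x":-0.45,"y":0,"z":0,"spin":0,"grip":0.35},{"x":-0.45,"y":0,"z":0,"spin":0,"grip":0.35},{"x":-0.45,"y":0,"z":0,"spin":0,"grip":0.35},{"x":-0.45,"y":0,"z":0,"spin":0,"grip":0.35}]'
python3 - <<'E'
from rig import *
from h import *
f=grab_frame("top")
cv2.imwrite("pics/top3.png",cv2.resize(f["pixels"][180:330,290:490],None,fx=4,fy=4,interpolation=cv2.INTER_CUBIC))
E
```

```text
clock: 5.67
eef_pos: [531.4, 7.8, 12.3]
tcp_rot: [-3.142, 0.0, 1.877]
contact_force: [0.5, 0.5, -0.2]
opening: 0.649
grasp_force: 0.5
```

View pics/top3.png

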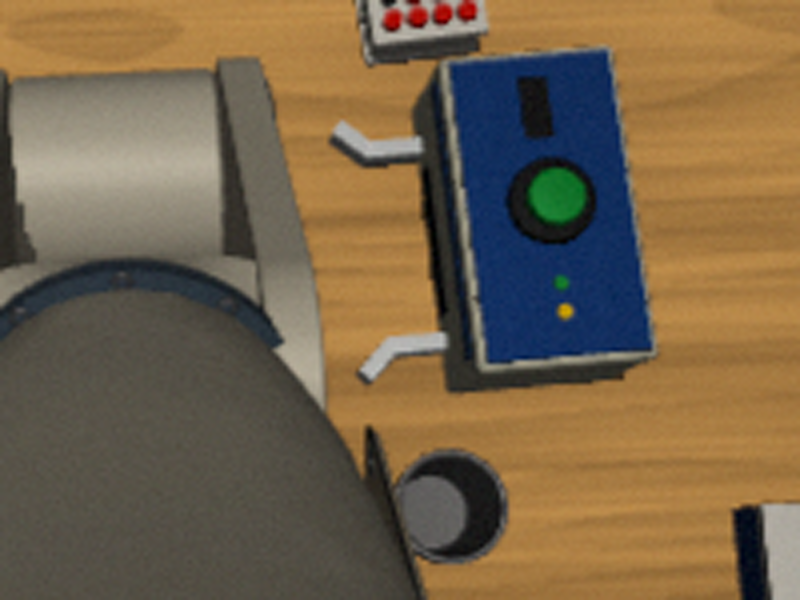

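From the top the arm hides the rack entirely, and only the reader and guides show. I'll use the scene camera.

Run:
```python
from rig import *
from h import *
f=grab_frame("scene")
cv2.imwrite("pics/s3.png",cv2.resize(f["pixels"][180:330,180:380],None,fx=4,fy=4,interpolation=cv2.INTER_CUBIC))
```

```text
(no output)
```

View pics/s3.png

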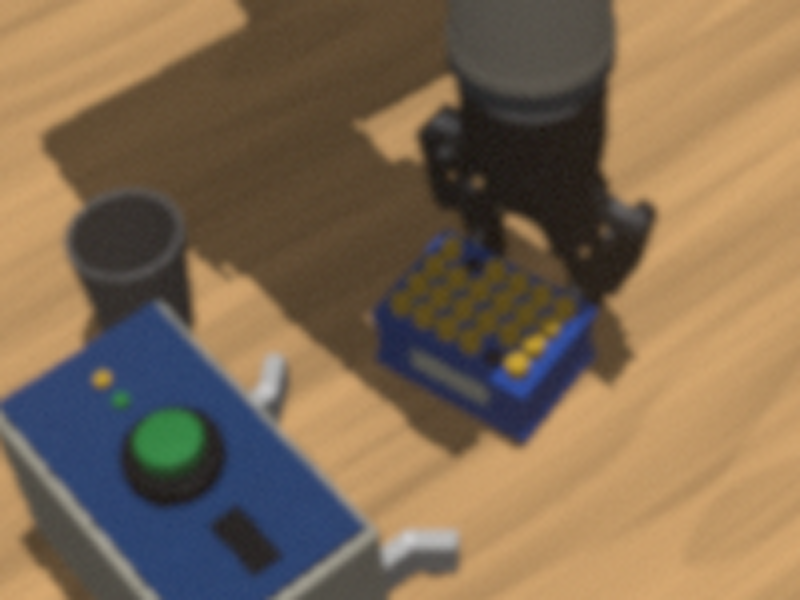

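The scene crop (x4, offset 180,180) shows the rack against the fingers, with its top corners at about (378,312), (519,398), (596,308), (446,233).

```bash
cat >> h.py <<'E'
O=np.array([562.5,-177.7]);A=0.054;M=np.array([[np.cos(A),np.sin(A)],[-np.sin(A),np.cos(A)]])
def rack(f,c,o,k=4):
    "rack pose in reader frame; corners front-x, front+x, rear+x, rear-x"
    P=(back(f,crop(c,o,k),45)[:,:2]-O)@M.T; d=P[1]+P[2]-P[0]-P[3]
    return P.round(1).tolist(),P.mean(0),np.arctan2(d[1],d[0])
E
python3 - <<'E'
from rig import *
from h import *
f=grab_frame("scene")
print(rack(f,[[378,312],[519,398],[596,308],[446,233]],(180,180)))
s=sense();print(M@(s["eef_pos"][:2]-O),s["tcp_rot"][2]-np.pi/2-A,s["contact_force"],s["clock"])
E
```

```text
([[-50.7, 98.5], [42.0, 117.9], [25.9, 187.0], [-68.4, 160.8]], array([-12.80552627, 141.07227876]), np.float64(0.23958143500398651))
[-20.88283887 186.94339532] 0.2514707122520948 [-8.46395473e-04  8.47130433e-01  5.31084927e-01] 5.8167
```

```bash
python3 -m jog '[{"x":-0.4,"y":0,"z":0,"spin":0,"grip":0.35},{"x":-0.4,"y":0,"z":0,"spin":0,"grip":0.35},{"x":-0.4,"y":0,"z":0,"spin":0,"grip":0.35},{"x":-0.4,"y":0,"z":0,"spin":0,"grip":0.35},{"x":-0.4,"y":0,"z":0,"spin":0,"grip":0.35},{"x":-0.4,"y":0.115,"z":0,"spin":0.025,"grip":0.35},{"x":-0.4,"y":0.115,"z":0,"spin":0.025,"grip":0.35},{"x":-0.4,"y":0.115,"z":0,"spin":0.025,"grip":0.35},{"x":-0.4,"y":0.115,"z":0,"spin":0.025,"grip":0.35},{"x":-0.4,"y":0.115,"z":0,"spin":0.025,"grip":0.35},{"x":-0.4,"y":0.115,"z":0,"spin":0.025,"grip":0.35},{"x":-0.4,"y":0.115,"z":0,"spin":0.025,"grip":0.35},{"x":-0.4,"y":0.115,"z":0,"spin":0.025,"grip":0.35},{"x":-0.4,"y":0.115,"z":0,"spin":0.025,"grip":0.35},{"x":-0.3,"y":0.1,"z":0,"spin":0.025,"grip":0.35}]'
python3 - <<'E'
from rig import *
from h import *
f=grab_frame("scene")
cv2.imwrite("pics/s4.png",cv2.resize(f["pixels"][180:330,180:380],None,fx=4,fy=4,interpolation=cv2.INTER_CUBIC))
s=sense();print(M@(s["eef_pos"][:2]-O),s["tcp_rot"][2]-np.pi/2-A,s["contact_force"],s["clock"])
E
```

```text
clock: 7.07
eef_pos: [556.3, -47.2, 12.3]
tcp_rot: [3.141, 0.0, 1.624]
contact_force: [-0.1, 1.4, -0.3]
opening: 0.649
grasp_force: 0.5
[  1.1141901  130.21459953] -0.002384045430590072 [-0.05047854 -1.34736706 -0.10832922] 7.1167
```

View pics/s4.png

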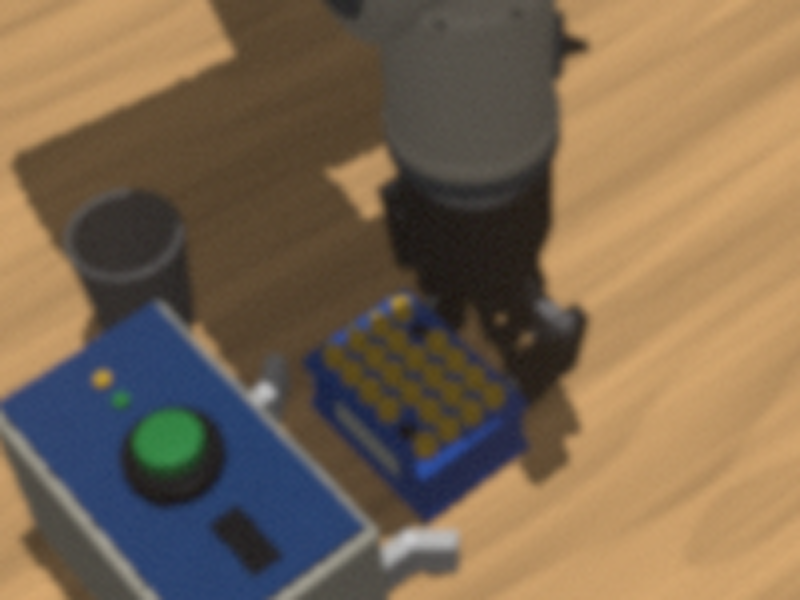

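The rack is now nearly square at the lane mouth, with top corners at about (308,362), (421,478), (524,408), (405,292).

Run:
```python
from rig import *
from h import *
f=grab_frame("scene")
print(rack(f,[[308,362],[421,478],[524,408],[405,292]],(180,180)))
```

```text
([[-49.5, 50.7], [45.3, 49.8], [48.3, 115.7], [-51.5, 117.8]], array([-1.83361863, 83.52130017]), np.float64(-0.01548594455870872))
```

```bash
python3 -m jog '[{"x":-0.4,"y":0,"z":0,"spin":0,"grip":0.35},{"x":-0.4,"y":0,"z":0,"spin":0,"grip":0.35},{"x":-0.4,"y":0,"z":0,"spin":0,"grip":0.35},{"x":-0.4,"y":0,"z":0,"spin":0,"grip":0.35},{"x":-0.4,"y":0,"z":0,"spin":0,"grip":0.35},{"x":-0.4,"y":0,"z":0,"spin":0,"grip":0.35},{"x":-0.4,"y":0,"z":0,"spin":0,"grip":0.35},{"x":-0.4,"y":0,"z":0,"spin":0,"grip":0.35},{"x":-0.4,"y":0,"z":0,"spin":0,"grip":0.35},{"x":-0.4,"y":0,"z":0,"spin":0,"grip":0.35},{"x":-0.2,"y":0,"z":0,"spin":0,"grip":0.35}]'
python3 -m jog '[{"x":-0.1,"y":0,"z":0,"spin":0,"grip":0.35},{"x":-0.1,"y":0,"z":0,"spin":0,"grip":0.35}]'
python3 -m jog '[{"x":-0.1,"y":0,"z":0,"spin":0,"grip":0.35},{"x":-0.1,"y":0,"z":0,"spin":0,"grip":0.35}]'
```

```text
clock: 8.08
eef_pos: [558.5, -89.3, 12.3]
tcp_rot: [3.141, 0.0, 1.627]
contact_force: [-0.3, 0.9, -0.3]
opening: 0.647
grasp_force: 0.6
clock: 8.25
eef_pos: [558.5, -90.9, 12.3]
tcp_rot: [3.142, -0.0, 1.627]
contact_force: [-0.4, 1.7, -0.2]
opening: 0.652
grasp_force: 0.6
clock: 8.42
eef_pos: [558.6, -92.7, 12.3]
tcp_rot: [-3.142, -0.0, 1.627]
contact_force: [-0.2, 1.1, 0.9]
opening: 0.645
grasp_force: 0.5
```

```bash
J='python3 -m jog'; python3 -m jog '[{"x":-0.1,"y":0,"z":0,"spin":0,"grip":0.35},{"x":-0.1,"y":0,"z":0,"spin":0,"grip":0.35}]' | grep -E "eef|contact"
python3 -m jog '[{"x":-0.1,"y":0,"z":0,"spin":0,"grip":0.35},{"x":0,"y":0,"z":0,"spin":0,"grip":0.35}]'| grep -E "eef|contact"
python3 -m jog '[{"x":-0.05,"y":0,"z":0,"spin":0,"grip":0.35},{"x":0,"y":0,"z":0,"spin":0,"grip":0.35}]'| grep -E "eef|contact"
```

```text
eef_pos: [558.8, -94.7, 12.3]
contact_force: [0.1, 0.8, 0.8]
eef_pos: [558.9, -95.9, 12.3]
contact_force: [-0.1, -0.7, -0.1]
eef_pos: [558.9, -96.3, 12.3]
contact_force: [-0.1, -0.5, 0.5]
```

```bash
python3 -m jog '[{"x":-0.1,"y":0,"z":0,"spin":0,"grip":0.35},{"x":0,"y":0,"z":0,"spin":0,"grip":0.35}]' | grep -E "eef|contact"
python3 -m jog '[{"x":-0.1,"y":0,"z":0,"spin":0,"grip":0.35},{"x":0,"y":0,"z":0,"spin":0,"grip":0.35}]'| grep -E "eef|contact"
python3 - <<'E'
from rig import *
from h import *
f=grab_frame("scene")
cv2.imwrite("pics/s5.png",cv2.resize(f["pixels"][210:330,180:340],None,fx=5,fy=5,interpolation=cv2.INTER_CUBIC))
E
```

```text
eef_pos: [558.9, -97.3, 12.3]
contact_force: [-0.3, 1.0, -0.7]
eef_pos: [559.0, -98.3, 12.3]
contact_force: [-0.9, 0.4, 0.1]
```

View pics/s5.png

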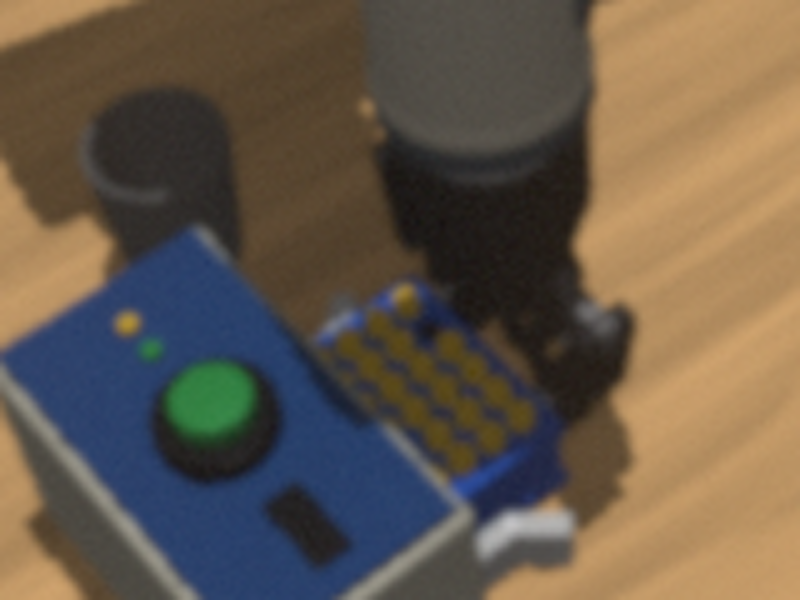

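The rack is between the guides with its front hidden behind the reader. The rear top edge runs from (415,278) to (562,418). I'll keep stepping until the contact force rises.

```bash
python3 - <<'E'
from rig import *
from h import *
f=grab_frame("scene")
print((back(f,crop([[415,278],[562,418]],(180,210),5),45)[:,:2]-O)@M.T)
s=sense();print(M@(s["eef_pos"][:2]-O))
E
for i in 1; do :; done
python3 -m jog '[{"x":-0.1,"y":0,"z":0,"spin":0,"grip":0.35},{"x":0,"y":0,"z":0,"spin":0,"grip":0.35}]' | grep -E "eef|contact"
python3 -m jog '[{"x":-0.1,"y":0,"z":0,"spin":0,"grip":0.35},{"x":0,"y":0,"z":0,"spin":0,"grip":0.35}]'| grep -E "eef|contact"
```

```text
[[-51.28910042  67.87590738]
 [ 44.18283193  69.31029384]]
[ 0.76586771 79.45182266]
eef_pos: [559.1, -99.1, 12.3]
contact_force: [0.2, 2.0, 0.8]
eef_pos: [559.2, -99.2, 12.3]
contact_force: [2.1, 9.1, 0.9]
```

```bash
python3 -m jog '[{"x":-0.05,"y":0,"z":0,"spin":0,"grip":0.35},{"x":0,"y":0,"z":0,"spin":0,"grip":0.35},{"x":0,"y":0,"z":0,"spin":0,"grip":0.35},{"x":0,"y":0,"z":0,"spin":0,"grip":0.35}]' | grep -E "eef|contact"
python3 -m jog '[{"x":0.5,"y":0,"z":0,"spin":0,"grip":0.35},{"x":1.2,"y":0,"z":0,"spin":0,"grip":0.35},{"x":1.3,"y":0,"z":0,"spin":0,"grip":0.35},{"x":1,"y":0,"z":0,"spin":0,"grip":0.35},{"x":0,"y":0,"z":-3.2,"spin":0,"grip":1},{"x":0,"y":0,"z":-3.2,"spin":0,"grip":1},{"x":0,"y":0,"z":-3.2,"spin":0,"grip":1},{"x":0,"y":0,"z":-3.2,"spin":0,"grip":1},{"x":0,"y":0,"z":-3.2,"spin":0,"grip":1}]'
python3 - <<'E'
from rig import *
from h import *
s=sense();print(M@(s["eef_pos"][:2]-O))
f=grab_frame("scene")
cv2.imwrite("pics/s6.png",cv2.resize(f["pixels"][210:330,180:340],None,fx=5,fy=5,interpolation=cv2.INTER_CUBIC))
E
```

```text
eef_pos: [559.2, -99.2, 12.3]
contact_force: [1.0, 11.3, 2.0]
clock: 10.77
eef_pos: [556.4, -59.8, 173.8]
tcp_rot: [-3.141, 0.0, 1.628]
contact_force: [1.0, -1.1, -0.1]
opening: 0.002
grasp_force: 0.0
[  0.28581058 118.09943831]
```

View pics/s6.png

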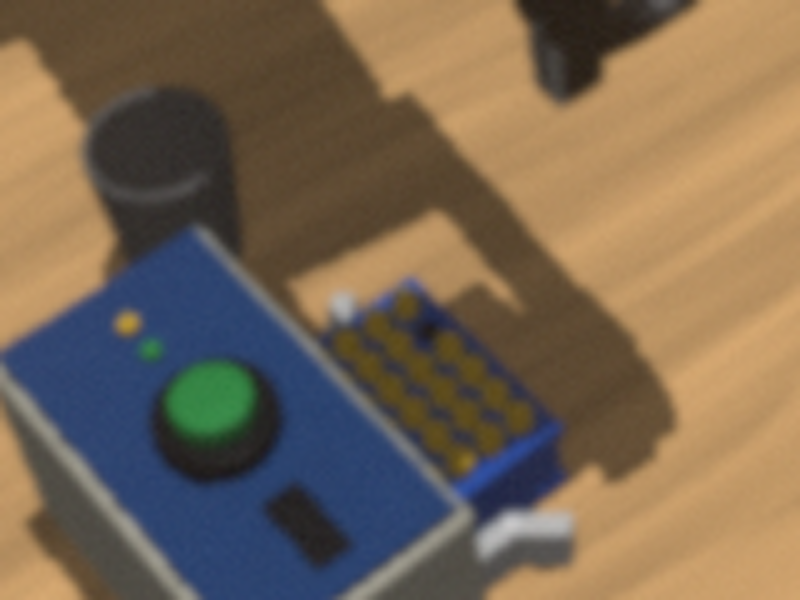

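The rack is home, with its rear edge running (412,282)–(560,425), parallel to the reader. The button top is at (211,397) in this crop. I'll triangulate it together with the top view.

```bash
python3 - <<'E'
from rig import *
from h import *
a=grab_frame("top");b=grab_frame("scene")
for z in(118,124,130,136):
    p=back(a,crop([[638,195]]),z)[0,:2];q=back(b,crop([[211,397]],(180,210),5),z)[0,:2];print(z,M@(p-O),M@(q-O))
E
python3 -m jog '[{"x":-2.8,"y":0,"z":0,"spin":0,"grip":1},{"x":-2.8,"y":0,"z":0,"spin":0,"grip":1},{"x":-2.8,"y":0,"z":0,"spin":0,"grip":1},{"x":-2.8,"y":0,"z":0,"spin":0,"grip":1},{"x":-2.8,"y":0,"z":0,"spin":0,"grip":1},{"x":-2.8,"y":0,"z":0,"spin":0,"grip":1},{"x":0,"y":0,"z":1,"spin":0,"grip":1},{"x":0,"y":0,"z":1,"spin":0,"grip":1}]'
```

```text
118 [  4.34937694 -55.30945706] [-11.45392044 -48.5312043 ]
124 [  3.13850227 -53.7623316 ] [ -7.50783656 -50.02300509]
130 [  1.9276276  -52.21520613] [ -3.56175268 -51.51480588]
136 [  0.71675293 -50.66808066] [  0.3843312  -53.00660666]
clock: 11.58
eef_pos: [565.8, -229.0, 150.6]
tcp_rot: [-3.141, -0.0, 1.625]
contact_force: [-0.2, 0.8, 0.2]
opening: -0.001
grasp_force: 0.0
```

```bash
python3 -m jog '[{"x":0,"y":0,"z":0.7,"spin":0,"grip":1},{"x":0,"y":0,"z":0.7,"spin":0,"grip":1},{"x":0,"y":0,"z":0.2,"spin":0,"grip":1},{"x":0,"y":0,"z":0,"spin":0,"grip":1}]' | grep -E "eef|contact"
python3 -m jog '[{"x":0,"y":0,"z":0.2,"spin":0,"grip":1},{"x":0,"y":0,"z":0,"spin":0,"grip":1}]' | grep -E "eef|contact"
python3 -m jog '[{"x":0,"y":0,"z":0.2,"spin":0,"grip":1},{"x":0,"y":0,"z":0,"spin":0,"grip":1}]' | grep -E "eef|contact"
```

```text
eef_pos: [565.8, -227.2, 135.2]
contact_force: [0.4, 0.2, -0.8]
eef_pos: [566.5, -228.1, 134.4]
contact_force: [0.1, -0.6, -0.5]
eef_pos: [566.7, -228.4, 132.6]
contact_force: [0.2, 2.7, 1.6]
```

```bash
python3 -m jog '[{"x":0,"y":0,"z":0.2,"spin":0,"grip":1},{"x":0,"y":0,"z":0.1,"spin":0,"grip":1},{"x":0,"y":0,"z":0,"spin":0,"grip":1}]' | grep -E "eef|contact"
python3 -m jog '[{"x":0,"y":0,"z":0.1,"spin":0,"grip":1},{"x":0,"y":0,"z":0,"spin":0,"grip":1}]' | grep -E "eef|contact"
python3 -m jog '[{"x":0,"y":0,"z":0.1,"spin":0,"grip":1},{"x":0,"y":0,"z":0,"spin":0,"grip":1}]' | grep -E "eef|contact"
```

```text
eef_pos: [566.7, -228.4, 129.5]
contact_force: [0.5, 2.2, 3.9]
eef_pos: [566.7, -228.5, 128.5]
contact_force: [1.5, 3.2, 4.6]
eef_pos: [566.7, -228.5, 128.0]
contact_force: [1.0, 3.9, 9.2]
```

```bash
python3 -m jog '[{"x":0,"y":0,"z":0.1,"spin":0,"grip":1},{"x":0,"y":0,"z":0,"spin":0,"grip":1},{"x":0,"y":0,"z":0,"spin":0,"grip":1}]' | grep -E "eef|contact"
python3 -m jog '[{"x":0,"y":0,"z":-0.5,"spin":0,"grip":1},{"x":0,"y":0,"z":-1,"spin":0,"grip":1},{"x":0,"y":0,"z":-2,"spin":0,"grip":1},{"x":0,"y":0,"z":-3,"spin":0,"grip":1},{"x":0,"y":0,"z":-2,"spin":0,"grip":1},{"x":0,"y":0,"z":0,"spin":0,"grip":1},{"x":0,"y":0,"z":0,"spin":0,"grip":1}]'
python3 - <<'E'
from rig import *
from h import *
f=grab_frame("scene")
cv2.imwrite("pics/s7.png",cv2.resize(f["pixels"][210:330,180:340],None,fx=5,fy=5,interpolation=cv2.INTER_CUBIC))
E
```

```text
eef_pos: [566.8, -228.5, 127.9]
contact_force: [-2.2, 4.1, 17.2]
clock: 13.67
eef_pos: [566.4, -229.0, 212.3]
tcp_rot: [3.14, 0.001, 1.627]
contact_force: [0.2, 0.5, -0.9]
opening: 0.003
grasp_force: 0.0
```

View pics/s7.png

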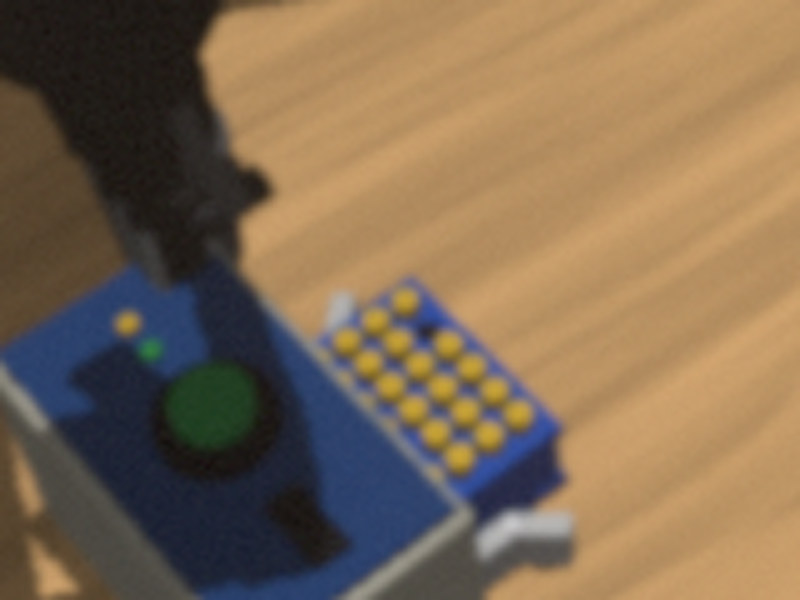

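The rack is still home against the reader. The button is in the arm's shadow at (211,405), so I'll move back clear and compare its green centroid numerically with the earlier picture.

```bash
python3 -m jog '[{"x":3,"y":0,"z":0,"spin":0,"grip":1},{"x":3,"y":0,"z":0,"spin":0,"grip":1},{"x":3,"y":0,"z":0,"spin":0,"grip":1},{"x":3,"y":0,"z":0,"spin":0,"grip":1},{"x":3,"y":0,"z":0,"spin":0,"grip":1},{"x":3,"y":0,"z":0,"spin":0,"grip":1},{"x":0,"y":0,"z":0,"spin":0,"grip":1},{"x":0,"y":0,"z":0,"spin":0,"grip":1},{"x":0,"y":0,"z":0,"spin":0,"grip":1}]' | grep -E "clock|eef|contact"
python3 - <<'E'
from rig import *
from h import *
f=grab_frame("scene")
now=cv2.resize(f["pixels"][210:330,180:340],None,fx=5,fy=5,interpolation=cv2.INTER_CUBIC)
for im in(cv2.imread("pics/s5.png"),cv2.imread("pics/s6.png"),cv2.imread("pics/s7.png"),now):
    i=im[340:480,150:290].astype(int); m=(i[...,1]>1.5*i[...,0])&(i[...,1]>1.5*i[...,2])&(i[...,1]>40)
    y,x=np.nonzero(m);print(x.mean()+150,y.mean()+340,y.min()+340,y.max()+340,m.sum())
E
```

```text
clock: 14.47
eef_pos: [555.6, -49.1, 210.2]
contact_force: [0.0, -0.9, -0.6]
210.98644676681909 403.5806662312214 346 446 6124
211.0106749876827 403.55592051239944 346 445 6089
210.62632321806635 405.3736767819337 345 447 5668
211.04824633624239 403.3989790877655 346 446 6073
```

Button is back up and the picture matches the earlier one.

```bash
python3 -c "
from rig import *
print(sign_off())"
```

```text
the job is handed in; nothing more can be done
None
```

The rack is home against the reader's face between the guides, the start button was pressed fully down and came back up, and the job is handed in; the hand-in returned no verdict.

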